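# Find the loose sample tube and hold its cap open

### The job

One of the three mineral sample tubes in the white rack sits loose, and the teacher wants to look into it. Going from the left tube to the right one, press each blue flip cap shut with a firm tap on its top, with the fingers, and note which tube sinks; then take that tube's thumb tab, lift its cap well open (at least 45 degrees) and finish while still holding it open. Keep the other two caps shut, never open a firm tube, and do not disturb the magnet, the marble stone or the eraser.

Things in the scene. Friction and masses are not known exactly. Their poses are not given: they have to be found in the camera images.
- rack: white box-shaped tube rack fixed to the table, 50 x 214 x 45 mm (x, y, z); origin at the centre of its underside, y along the row of tubes towards the left tube, x away from the robot, z up. The tubes stand 70 mm apart (65 mm from a tab's middle to the next tab). Two stand firmly; one, which cannot be told by looking and differs each time, is loose
- tube_left: the left tube as seen from the robot: clear, 25 mm diameter, 58 mm tall, some mineral chips inside, standing upright through the rack's deck with its rim 31 mm above the deck (76 mm above the table) while not sunk; it carries its blue flip cap. Origin at the centre of its underside, axes as the rack's
- sink_left (a joint): how far the left tube has sunk into the rack, m: 0 at the start. A firm tube hardly gives (1 mm or so); the loose one sinks 0.008 when tapped on top with more than about 4 N, and stays sunk
- cap_left (a joint): angle of the left tube's cap, rad: 0 shut, grows as the tab swings up and back, stop at 1.9; starts a little ajar. The hinge is springy and stiff: below about 0.45 the cap stays where it is, from further up it springs back to about there if let go (lifting to 1 rad takes about 1.3 N at the tab). Under 2 N on the middle of the cap shuts it, and it stays shut
- top_left (a point): point on the axis of the left tube where the middle of its cap's top is when shut; fixed to the tube and sinks with it, does not swing with the cap. The cap is a disc of 29 mm diameter, 9 mm thick
- hinge_left (a point): hinge axis of the left cap (parallel to the rack's y), at the far side of the tube, 16.5 mm behind its axis and 9 mm below the cap's top; sinks with the tube
- tab_left (a point): grip point in the blue and white ribbed thumb tab of the left cap, swings with the cap: a bar 9 mm wide (along the rack's y) and 8 mm high that sticks out 31 mm from the cap's rim towards the robot; the point lies mid-height, 12 mm from the tab's free end, 50 mm in front of the hinge and 4.5 mm above it when shut
- tube_middle: the middle tube as seen from the robot: clear, 25 mm diameter, 58 mm tall, some mineral chips inside, standing upright through the rack's deck with its rim 31 mm above the deck (76 mm above the table) while not sunk; it carries its blue flip cap. Origin at the centre of its underside, axes as the rack's
- sink_middle (a joint): how far the middle tube has sunk into the rack, m: 0 at the start. A firm tube hardly gives (1 mm or so); the loose one sinks 0.008 when tapped on top with more than about 4 N, and stays sunk
- cap_middle (a joint): angle of the middle tube's cap, rad: 0 shut, grows as the tab swings up and back, stop at 1.9; starts a little ajar. The hinge is springy and stiff: below about 0.45 the cap stays where it is, from further up it springs back to about there if let go (lifting to 1 rad takes about 1.3 N at the tab). Under 2 N on the middle of the cap shuts it, and it stays shut
- top_middle (a point): point on the axis of the middle tube where the middle of its cap's top is when shut; fixed to the tube and sinks with it, does not swing with the cap. The cap is a disc of 29 mm diameter, 9 mm thick
- hinge_middle (a point): hinge axis of the middle cap (parallel to the rack's y), at the far side of the tube, 16.5 mm behind its axis and 9 mm below the cap's top; sinks with the tube
- tab_middle (a point): grip point in the blue and white ribbed thumb tab of the middle cap, swings with the cap: a bar 9 mm wide (along the rack's y) and 8 mm high that sticks out 31 mm from the cap's rim towards the robot; the point lies mid-height, 12 mm from the tab's free end, 50 mm in front of the hinge and 4.5 mm above it when shut
- tube_right: the right tube as seen from the robot: clear, 25 mm diameter, 58 mm tall, some mineral chips inside, standing upright through the rack's deck with its rim 31 mm above the deck (76 mm above the table) while not sunk; it carries its blue flip cap. Origin at the centre of its underside, axes as the rack's
- sink_right (a joint): how far the right tube has sunk into the rack, m: 0 at the start. A firm tube hardly gives (1 mm or so); the loose one sinks 0.008 when tapped on top with more than about 4 N, and stays sunk
- cap_right (a joint): angle of the right tube's cap, rad: 0 shut, grows as the tab swings up and back, stop at 1.9; starts a little ajar. The hinge is springy and stiff: below about 0.45 the cap stays where it is, from further up it springs back to about there if let go (lifting to 1 rad takes about 1.3 N at the tab). Under 2 N on the middle of the cap shuts it, and it stays shut
- top_right (a point): point on the axis of the right tube where the middle of its cap's top is when shut; fixed to the tube and sinks with it, does not swing with the cap. The cap is a disc of 29 mm diameter, 9 mm thick
- hinge_right (a point): hinge axis of the right cap (parallel to the rack's y), at the far side of the tube, 16.5 mm behind its axis and 9 mm below the cap's top; sinks with the tube
- tab_right (a point): grip point in the blue and white ribbed thumb tab of the right cap, swings with the cap: a bar 9 mm wide (along the rack's y) and 8 mm high that sticks out 31 mm from the cap's rim towards the robot; the point lies mid-height, 12 mm from the tab's free end, 50 mm in front of the hinge and 4.5 mm above it when shut
- magnet_mid (a point): centre of a black and white disc magnet, 38 mm diameter, 13 mm high, bystander
- marble_grey_mid (a point): centre of a grey marble specimen, 45 x 58 x 42 mm, bystander
- eraser_mid (a point): centre of a blue and white eraser, 20 x 42 x 13 mm, bystander

How it is judged:
On the way, in this order (a step that is already met when the one before it is completed fails the run):
1. the left tube's cap is pressed shut and tapped (over 2 N) with the fingers (value of joint cap_left below 0.1 rad and contact force between the fingers and tube_left above 2 N), for 0.04 s.
2. the middle tube's cap is pressed shut and tapped (over 2 N) with the fingers (value of joint cap_middle below 0.1 rad and contact force between the fingers and tube_middle above 2 N), for 0.04 s.
3. the right tube's cap is pressed shut and tapped (over 2 N) with the fingers (value of joint cap_right below 0.1 rad and contact force between the fingers and tube_right above 2 N), for 0.04 s.
At the end, for the whole second after the job is handed in: the loose tube stands sunk by more than 5 mm with its cap held still, more than 0.7 rad (40 degrees) open, touched by the fingers with more than 0.3 N; the other two caps are within 0.12 rad of shut and their tubes not sunk (under 3 mm); magnet, marble and eraser are within 20 mm of where they were (((value of joint sink_left above 0.005 m and value of joint cap_left above 0.7 rad and contact force between the fingers and tube_left above 0.3 N and velocity of joint cap_left between -0.2 and 0.2 rad/s and value of joint each of cap_middle, cap_right below 0.12 rad and value of joint each of sink_middle, sink_right below 0.003 m) or (value of joint sink_middle above 0.005 m and value of joint cap_middle above 0.7 rad and contact force between the fingers and tube_middle above 0.3 N and velocity of joint cap_middle between -0.2 and 0.2 rad/s and value of joint each of cap_left, cap_right below 0.12 rad and value of joint each of sink_left, sink_right below 0.003 m) or (value of joint sink_right above 0.005 m and value of joint cap_right above 0.7 rad and contact force between the fingers and tube_right above 0.3 N and velocity of joint cap_right between -0.2 and 0.2 rad/s and value of joint each of cap_left, cap_middle below 0.12 rad and value of joint each of sink_left, sink_middle below 0.003 m)) and distance of each of magnet_mid, marble_grey_mid, eraser_mid from where it was at the start of the episode below 0.02 m); the arm keeps its last pose, push and grip.
It fails at once if the cap of a tube that has not sunk is lifted open (over 0.65 rad) ((value of joint cap_left above 0.65 rad and value of joint sink_left below 0.003 m) or (value of joint cap_middle above 0.65 rad and value of joint sink_middle below 0.003 m) or (value of joint cap_right above 0.65 rad and value of joint sink_right below 0.003 m)).
It fails at once if the magnet, marble or eraser is moved by more than 20 mm (distance of any of magnet_mid, marble_grey_mid, eraser_mid from where it was at the start of the episode above 0.02 m).
It also fails if it takes over 64 s, if anything falls off the work surface, if the arm or the gripper's body presses on something with over 40 N, if the wrist force passes 120 N, or if a joint passes its speed limit or range.

### The arm

A 6-joint arm with a two-finger parallel gripper is mounted at the origin on a cart in front of the work surface, level with it; the furniture and walls round the work are solid. World frame = base frame: x ahead of the robot, y to its left, z up, the work surface at z = 0. Lengths are in m, angles in rad, forces in N, time in s.
With the tool pointing down it reaches from about 0.35 to 0.775 m from the base axis. Payload 5.5 kg.
Tool frame: the origin (TCP) lies at the very end of the fingers, on their centre line; the grasp point (between the pads) lies env.hold_point_z behind it (env.hold_point_z is the distance from the TCP to the grasp point, in m); z points along the fingers, y is the line along which they close (so a half turn about z gives the same grasp; the last joint's range is limited). The gripper opens to 85 mm and grips with 20 to 120 N. Pads are 22 mm wide; open, the fingers measure 114 mm over their backs; the gripper's body (76 mm by 85 mm) begins 54 mm behind the grasp point. The pads swing forward as they close: fully open they stand 13 mm farther back than shut.
Start: joints at [-1.303, 0.313, 0.046, 1.304, 0, 1.431], TCP at [0.228, -0.528, 0.231] pointing down, gripper open.
Joint ranges: [-2.76, 2.76], [-0.86, 1.69], [-1.03, 1.26], [-2.2, 2.34], [-1.47, 1.5], [-3.14, 3.14]. Speed limits (rad/s): [2.57, 2.57, 3.14, 3.14, 3.14, 3.14].

### API

Orientations are given as a unit quaternion [w, x, y, z].
In Python, from workcell import env gives the robot as it stands.
- The arm moves only by the tool carry_out, never from a script. Its argument "steps" is a list of rows, each a list of 3 entries, a list of its own where there are three numbers: the turn, a rotation vector about the tool's x, y, z in degrees, then the shift along the tool's x, y, z in cm, then the closure in counts, from 0 (fully open) to 255 (shut). A call has exactly 8 rows; each row is the pose to reach, as a shift and turn from the pose commanded when the call began, along the tool's axes at that moment; what a row does not reach only later rows make up. A row lasts 1/8 s, in which the tool goes at most 62.5 mm and 10.7 degrees, less where a joint would pass 70% of its speed; a pose out of reach is approached as far as the arm can. A call with a gripper value outside its range is refused whole. The fingers move at their own pace and stop on an object; "force" is the grip in N (left out, the last holds). Time passes only in rows, so rows that repeat a pose let the fingers close, or fill a call up. It gives the time, the measured TCP pose, the force, the opening and the grip force at its end, in the units of the state.
- env.get_state(): the state, without advancing time (a new reading comes with each control period).
- env.read_camera(name): name is "scene" or "top" or "wrist"; returns (picture, depth): 420x560x3 uint8, red, green, blue; 420x560 float32, m along the optical axis (not along the pixel's ray), 0 where there is no reading.
- env.get_calibration(name): a dict with "fx", "fy", "cx", "cy" (pixels), "origin" and "orientation" of the camera in the world. Camera axes: x right, y up, looking along -z (the intrinsics and any distortion apply to the point x, -y, -z); pixel columns grow to the right and rows downward; lengths in m; the calibration is good to about 2 mm. A picture is of the moment at which its call begins: read the wrist's pose just before it. get_calibration takes no time and is no camera call; for the wrist camera it gives the pose at the moment of the call.
- env.hand_in(): hands the job in; it is judged then, once.
The state is a dict: "clock": time; "joint_pos": joint angles; "qvel": joint speeds; "tau": joint torques, N m; "tcp_pos": TCP position; "orientation": TCP orientation; "wrist_force": force on the tool from outside, world axes, zero at the start; "ft_torque": the same for the moment, N m; "finger_gap": finger opening in m; "grip_force": force on a finger pad.
Only numpy, scipy, OpenCV 4.12 (cv2) and the standard library are available. Lean on these libraries where they do the work, as an engineer would, in place of code of your own. Each camera call takes 0.05 s, during which the arm holds its last target. There are 200 camera calls.

## Working session

There is one attempt and no reset: what is moved stays moved. The work goes in short steps, Python scripts to look and compute and a tool call to move; the robot and the scene stay as the last step left them, time stands still between calls to the robot, and variables do not carry over. Pictures are saved under pics/ and viewed, at most 10 in all, crops included, and the job is handed in when it is done.

Besides the shell and the picture viewer there is one more tool, called after ">>>" by a JSON object that holds its "name" and its "arguments", one argument or row to a line. carry_out: Moves the arm, as the interface text tells. Its arguments: {"type":"object","properties":{"steps":{"type":"array","items":{"type":"array"}},"force":{"type":"number"}},"required":["steps"]}

```bash
mkdir -p pics; cat > h.py <<'E'
import numpy as np, cv2
from scipy.spatial.transform import Rotation as R
from workcell import env
def q(o): return R.from_quat([o[1],o[2],o[3],o[0]])
def world(c,d,cal):
    v,u=np.mgrid[:420,:560]
    p=np.stack([(u-cal['cx'])/cal['fx']*d,-(v-cal['cy'])/cal['fy']*d,-d],-1)
    return q(cal['orientation']).apply(p.reshape(-1,3)).reshape(420,560,3)+cal['origin']
def shot(n,f):
    cal=env.get_calibration(n); c,d=env.read_camera(n)
    cv2.imwrite('pics/'+f,c[:,:,::-1]); np.savez('pics/'+f[:-4]+'.npz',c=c,d=d)
    return c,d,cal,world(c,d,cal)
E
python3 - <<'E'
from h import *
print(env.get_state(), env.hold_point_z)
for n in('scene','top'):
    c,d,cal,P=shot(n,n+'0.png'); print(cal)
    np.save('pics/P'+n+'.npy',P)
a=cv2.imread('pics/scene0.png');b=cv2.imread('pics/top0.png')
cv2.imwrite('pics/both.png',cv2.resize(np.vstack([a,b]),(400,600)))
E
```

```text
{'clock': 0.0, 'joint_pos': array([-1.30256438e+00,  3.13973409e-01,  4.49705694e-02,  1.30354912e+00,
       -3.57325240e-06,  1.43122260e+00]), 'qvel': array([-0.00134232, -0.0007047 ,  0.00100938, -0.00139493,  0.00052359,
        0.00091023]), 'tau': array([ 9.11287880e-04, -4.80624604e+01,  2.98535156e+01,  1.92586309e-02,
        1.03658880e-05,  3.85384695e-06]), 'tcp_pos': array([ 0.22791473, -0.52736432,  0.23042075]), 'orientation': array([-8.75886804e-04,  9.79283364e-01,  2.02492773e-01, -5.82132011e-05]), 'wrist_force': array([0.29969531, 0.1326888 , 0.47000822]), 'ft_torque': array([ 0.04582205,  0.01768587, -0.00824479]), 'grip_force': 0.0, 'finger_gap': 0.08547229424480879} 0.0187
{'fx': 433.1497883064852, 'fy': 433.1497883064852, 'cx': 281.4571294027294, 'cy': 206.64626480488838, 'origin': array([ 0.16057938, -0.48897886,  0.47464025]), 'orientation': array([ 0.81618859,  0.4898713 , -0.15303585, -0.26540972])}
{'fx': 449.6611887742593, 'fy': 449.6611887742593, 'cx': 283.5551006547864, 'cy': 202.70513466527603, 'origin': array([0.42792814, 0.12419113, 1.05151338]), 'orientation': array([-0.70391971, -0.05789379,  0.06173758,  0.70521899])}
```

View pics/top0.png

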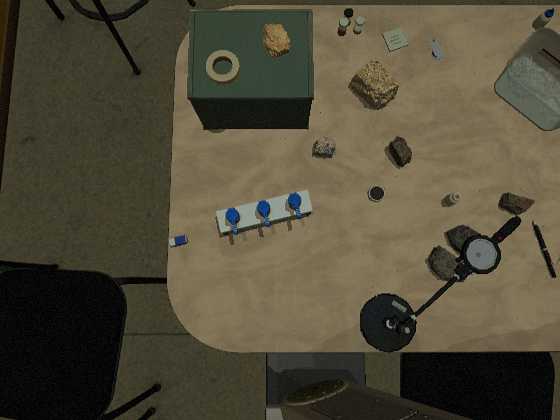

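View pics/scene0.png

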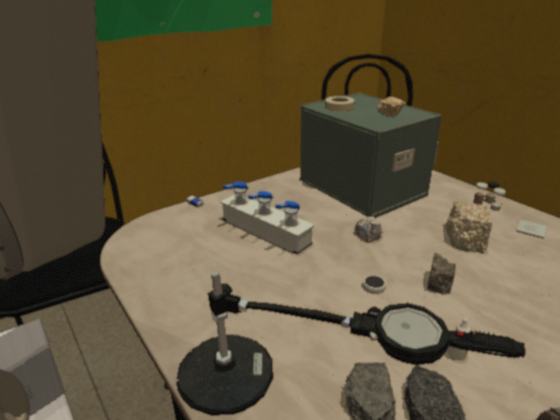

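Top view (up = +x, left = +y): the rack spans about (217–312, 190–232). The caps are at (233,215), (264,208) and (295,201), with tabs pointing down towards the robot. The eraser is at (179,240), the magnet at (376,193), and the magnifier stand lies between the arm and the rack.

```bash
python3 - <<'E'
from h import *
P=np.load('pics/Ptop.npy'); c=np.load('pics/top0.npz')['c']
hsv=cv2.cvtColor(c,cv2.COLOR_RGB2HSV)
def cast(u,v,z,cal):
    r=q(cal['orientation']).apply([(u-cal['cx'])/cal['fx'],-(v-cal['cy'])/cal['fy'],-1]); o=np.array(cal['origin'])
    return o+r*(z-o[2])/r[2]
cal=env.get_calibration('top')
m=cv2.inRange(hsv,(100,120,60),(130,255,255))
n,l,s,ce=cv2.connectedComponentsWithStats(m)
for i in range(1,n):
    if s[i,4]>15:
        p=P[l==i]; print(s[i],ce[i],p.mean(0).round(4),p.min(0).round(3),p.max(0).round(3))
        k=cv2.morphologyEx((l==i).astype(np.uint8),cv2.MORPH_OPEN,cv2.getStructuringElement(2,(7,7)))
        if k.any():
            v,u=np.nonzero(k); print('  disc',u.mean(),v.mean(),k.sum(),cast(u.mean(),v.mean(),.085,cal).round(4),P[k>0].mean(0).round(4))
# rack deck: white-ish at z ~0.045
w=(P[...,2]>.035)&(P[...,2]<.052)&(hsv[...,1]<60)&(hsv[...,2]>120)
w[:, :200]=0;w[:,330:]=0;w[:180]=0;w[245:]=0
pts=P[w][:,:2]; r=cv2.minAreaRect((pts*1000).astype(np.float32)); print('rack',r,P[w][:,2].mean(),w.sum())
# magnifier heights
for (u,v) in [(388,322),(480,255),(405,325),(440,290)]:
    b=P[v-15:v+15,u-15:u+15]; print(u,v,b[...,2].max().round(3),P[v,u].round(3))
Ps=np.load('pics/Pscene.npy'); print('scene stand max z', Ps[270:320,205:240].reshape(-1,3)[:,2].max(), Ps[275,216])
E
```

```text
[546  10   8   6  22] [549.          12.86363636] [ 1.0643 -0.5265  0.0573] [ 1.056 -0.537  0.053] [ 1.072 -0.52   0.062]
[288 193  13  19 145] [294.48965517 200.14482759] [0.5956 0.0954 0.1034] [0.428 0.083 0.076] [0.615 0.124 1.052]
  disc 294.25619834710744 199.05785123966942 121 [0.6013 0.0953 0.085 ] [0.5976 0.0959 0.1054]
[257 201  13  18 149] [263.24832215 207.79865772] [0.5814 0.1628 0.0891] [0.558 0.15  0.078] [0.598 0.176 0.097]
  disc 263.0 206.73643410852713 129 [0.5844 0.1635 0.085 ] [0.5838 0.1634 0.0886]
[226 208  13  17 149] [231.87248322 215.20134228] [0.5646 0.2299 0.0948] [0.428 0.124 0.053] [0.583 0.244 1.052]
  disc 231.6535433070866 214.48818897637796 127 [0.5674 0.2314 0.085 ] [0.566  0.2302 0.096 ]
[296 212   6   6  17] [298.58823529 215.05882353] [0.556  0.0889 0.1564] [0.428 0.082 0.096] [0.571 0.124 1.052]
[175 235  11  10  79] [179.75949367 239.87341772] [0.5189 0.3583 0.012 ] [0.509 0.346 0.008] [0.53  0.369 0.017]
  disc 179.5079365079365 239.93650793650792 63 [0.5124 0.3424 0.085 ] [0.5188 0.3589 0.0119]
rack ((582.85595703125, 162.8211669921875), (50.670806884765625, 213.87159729003906), 13.468802452087402) 0.044552062304081284 1220
388 322 1.052 [ 0.336 -0.109  0.04 ]
480 255 1.052 [ 0.476 -0.281  0.134]
405 325 1.052 [ 0.339 -0.12   0.14 ]
440 290 1.052 [ 0.407 -0.195  0.134]
scene stand max z 0.4746402531735792 [ 0.3309568  -0.11740056  0.17075679]
```

>>> {"name": "carry_out", "arguments": {
  "steps": [
    [[0,0,1],[2,-2,-3],255],
    [[0,0,3],[6,-6,-5],255],
    [[0,0,5],[10,-10,-5],255],
    [[0,0,7],[15,-14,-5],255],
    [[0,0,9],[19,-18,-5],255],
    [[0,0,9.9],[23,-22,-5],255],
    [[0,0,9.9],[27,-26,-5],255],
    [[0,0,9.9],[31,-29,-5],255]
  ],
  "force": 20
}}

```text
clock: 1.1
tcp_pos: [0.3976, -0.1367, 0.2813]
orientation: [0.0, 0.993, 0.117, -0.0]
wrist_force: [0.6, -0.2, 0.2]
finger_gap: 0.0001
grip_force: 0.0
```

>>> {"name": "carry_out", "arguments": {
  "steps": [
    [[0,0,0],[4,-5,0],255],
    [[0,0,0],[8,-10,0],255],
    [[0,0,0],[12,-15,2],255],
    [[0,0,0],[16,-20,5],255],
    [[0,0,0],[20,-25,9],255],
    [[0,0,0],[23,-29,12],255],
    [[0,0,0],[25,-31.9,15],255],
    [[0,0,0],[25,-31.9,15],255]
  ]
}}

```text
clock: 2.1
tcp_pos: [0.5659, 0.2267, 0.1268]
orientation: [-0.002, 0.992, 0.124, -0.004]
wrist_force: [-0.4, -1.2, 0.4]
finger_gap: 0.0
grip_force: 0.0
```

```bash
python3 - <<'E'
from h import *
st=env.get_state(); print(st['tcp_pos'],st['orientation'],st['wrist_force'])
shot('wrist','w1.png'); shot('top','t1.png')
a=cv2.imread('pics/w1.png'); b=cv2.imread('pics/t1.png')[170:260,190:340]
cv2.imwrite('pics/c1.png',np.vstack([a[:,:],cv2.resize(b,(300,180),interpolation=2).copy() if 0 else cv2.copyMakeBorder(cv2.resize(b,(300,180)),0,0,0,260,0)]))
E
```

```text
[0.56591439 0.22665966 0.12683683] [-0.00185173  0.99229361  0.12384465 -0.00353082] [-0.35464725 -1.24567007  0.43767147]
```

View pics/c1.png

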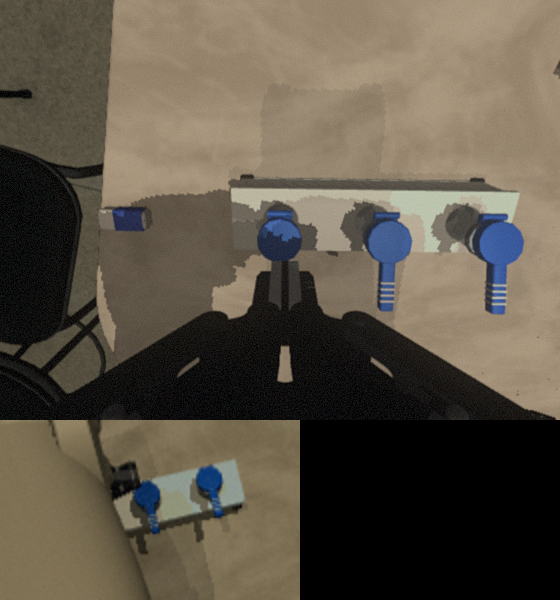

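The wrist view shows the left disc at (280,240), the middle at (390,242) and the right at (500,242). The fingertips are near (286,265) and the eraser is at (130,218). I'll cast the disc centres to refine the row.

```bash
cat >> h.py <<'E'
def cast(u,v,z,cal):
    r=q(cal['orientation']).apply([(u-cal['cx'])/cal['fx'],-(v-cal['cy'])/cal['fy'],-1]); o=np.array(cal['origin'])
    return o+r*(z-o[2])/r[2]
def discs(c,cal,z,r=25):
    m=cv2.inRange(cv2.cvtColor(c,cv2.COLOR_RGB2HSV),(100,120,40),(130,255,255))
    m[:200]=0; m[:,:200]=0
    m=cv2.morphologyEx(m,cv2.MORPH_OPEN,cv2.getStructuringElement(2,(r,r)))
    n,l,s,ce=cv2.connectedComponentsWithStats(m)
    return [(ce[i].round(1),s[i],cast(*ce[i],z,cal).round(4)) for i in range(1,n)]
E
python3 - <<'E'
from h import *
cal=env.get_calibration('wrist'); st=env.get_state(); print(cal['origin'],st['tcp_pos'],st['wrist_force'])
f=np.load('pics/w1.npz'); c=f['c']; P=world(c,f['d'],cal)
for x in discs(c,cal,.088): print(*x, P[int(x[0][1]),int(x[0][0])])
hsv=cv2.cvtColor(c,cv2.COLOR_RGB2HSV)
w=(P[...,2]>.035)&(P[...,2]<.052)&(hsv[...,1]<70)&(hsv[...,2]>90)
w[:170]=0;w[270:]=0;w[:,:220]=0
print(cv2.minAreaRect((P[w][:,:2]*1000).astype(np.float32)),w.sum())
E
```

```text
[0.64956757 0.24576733 0.27071351] [0.56679378 0.22470276 0.12970756] [-0.74521205 -0.52755214 -0.57940207]
[388.9 241.7] [ 368  220   43   44 1443] [0.5843 0.1617 0.088 ] [0.58558811 0.16370957 0.09077022]
[500.5 243.5] [ 479  222   44   45 1513] [0.6005 0.0923 0.088 ] [0.60151713 0.09524577 0.09103988]
((582.392822265625, 161.07093811035156), (50.91576385498047, 215.17054748535156), 13.176658630371094) 10525
```

>>> {"name": "carry_out", "arguments": {
  "steps": [
    [[0,0,0],[0,0,0],255],
    [[0,0,0],[0,0,0],255],
    [[0,0,0],[0,0,0.5],255],
    [[0,0,0],[0,0,1],255],
    [[0,0,0],[0,0,1.5],255],
    [[0,0,0],[0,0,2],255],
    [[0,0,0],[0,0,2],255],
    [[0,0,0],[0,0,2],255]
  ]
}}

```text
clock: 3.2
tcp_pos: [0.5678, 0.2247, 0.1112]
orientation: [-0.002, 0.993, 0.122, -0.0]
wrist_force: [-0.5, -0.7, 0.4]
finger_gap: -0.0001
grip_force: 0.0
```

>>> {"name": "carry_out", "arguments": {
  "steps": [
    [[0,0,0],[0,-0.5,0.5],255],
    [[0,0,0],[0,-0.5,1],255],
    [[0,0,0],[0,-0.5,1.5],255],
    [[0,0,0],[0,-0.5,1.9],255],
    [[0,0,0],[0,-0.5,2.2],255],
    [[0,0,0],[0,-0.5,2.5],255],
    [[0,0,0],[0,-0.5,2.7],255],
    [[0,0,0],[0,-0.5,2.7],255]
  ]
}}

```text
clock: 4.2
tcp_pos: [0.567, 0.2273, 0.0848]
orientation: [-0.003, 0.992, 0.124, -0.0]
wrist_force: [-1.6, -0.9, 3.4]
finger_gap: -0.0001
grip_force: 2.1
```

Contact at z≈0.085 with 3.4 N. I'll press 1–3 mm further.

>>> {"name": "carry_out", "arguments": {
  "steps": [
    [[0,0,0],[0,0,0.1],255],
    [[0,0,0],[0,0,0.2],255],
    [[0,0,0],[0,0,0.3],255],
    [[0,0,0],[0,0,0.4],255],
    [[0,0,0],[0,0,0.5],255],
    [[0,0,0],[0,0,0.5],255],
    [[0,0,0],[0,0,0.5],255],
    [[0,0,0],[0,0,0.5],255]
  ]
}}

```text
clock: 5.2
tcp_pos: [0.5676, 0.2274, 0.0844]
orientation: [-0.003, 0.992, 0.124, 0.002]
wrist_force: [-11.4, -3.5, 29.0]
finger_gap: -0.0002
grip_force: 14.7
```

Left is firm: 29 N with no sink. Now the middle tube.

>>> {"name": "carry_out", "arguments": {
  "steps": [
    [[0,0,0],[0,0,-1.5],255],
    [[0,0,0],[0,0,-3],255],
    [[0,0,0],[0,2,-3.5],255],
    [[0,0,0],[0,4.5,-3.5],255],
    [[0,0,0],[0,6.7,-3.5],255],
    [[0,0,0],[0,6.7,-3],255],
    [[0,0,0],[0,6.7,-2.5],255],
    [[0,0,0],[0,6.7,-2],255]
  ]
}}

```text
clock: 6.2
tcp_pos: [0.5831, 0.1627, 0.0981]
orientation: [-0.003, 0.992, 0.124, -0.001]
wrist_force: [-1.9, -0.3, 0.0]
finger_gap: -0.0002
grip_force: 0.0
```

>>> {"name": "carry_out", "arguments": {
  "steps": [
    [[0,0,0],[0,0,0.4],255],
    [[0,0,0],[0,0,0.8],255],
    [[0,0,0],[0,0,1.1],255],
    [[0,0,0],[0,0,1.4],255],
    [[0,0,0],[0,0,1.6],255],
    [[0,0,0],[0,0,1.8],255],
    [[0,0,0],[0,0,1.8],255],
    [[0,0,0],[0,0,1.8],255]
  ]
}}

```text
clock: 7.2
tcp_pos: [0.5836, 0.1624, 0.0808]
orientation: [-0.003, 0.992, 0.124, -0.0]
wrist_force: [-0.9, 0.4, -0.6]
finger_gap: -0.0001
grip_force: 0.1
```

The middle tube gave way. I'll press on to make sure of the tap and the full sink.

>>> {"name": "carry_out", "arguments": {
  "steps": [
    [[0,0,0],[0,0,0.2],255],
    [[0,0,0],[0,0,0.4],255],
    [[0,0,0],[0,0,0.5],255],
    [[0,0,0],[0,0,0.6],255],
    [[0,0,0],[0,0,0.7],255],
    [[0,0,0],[0,0,0.7],255],
    [[0,0,0],[0,0,0.7],255],
    [[0,0,0],[0,0,0.7],255]
  ]
}}

```text
clock: 8.2
tcp_pos: [0.5841, 0.1625, 0.0767]
orientation: [-0.003, 0.992, 0.124, 0.001]
wrist_force: [-5.7, -1.6, 18.2]
finger_gap: 0.0001
grip_force: 9.0
```

>>> {"name": "carry_out", "arguments": {
  "steps": [
    [[0,0,0],[0,0,-2],255],
    [[0,0,0],[0,0,-4],255],
    [[0,0,0],[0,2,-4.2],255],
    [[0,0,0],[0,4.5,-4.2],255],
    [[0,0,0],[0,6.9,-4.2],255],
    [[0,0,0],[0,6.9,-3.5],255],
    [[0,0,0],[0,6.9,-2.9],255],
    [[0,0,0],[0,6.9,-2.4],255]
  ]
}}

```text
clock: 9.2
tcp_pos: [0.5998, 0.0958, 0.0964]
orientation: [-0.003, 0.992, 0.124, -0.001]
wrist_force: [0.5, -0.0, -0.2]
finger_gap: -0.0002
grip_force: 0.0
```

>>> {"name": "carry_out", "arguments": {
  "steps": [
    [[0,0,0],[0,0,0.4],255],
    [[0,0,0],[0,0,0.8],255],
    [[0,0,0],[0,0,1.1],255],
    [[0,0,0],[0,0,1.4],255],
    [[0,0,0],[0,0,1.6],255],
    [[0,0,0],[0,0,1.8],255],
    [[0,0,0],[0,0,1.8],255],
    [[0,0,0],[0,0,1.8],255]
  ]
}}

```text
clock: 10.2
tcp_pos: [0.6009, 0.0958, 0.0844]
orientation: [-0.003, 0.992, 0.124, 0.002]
wrist_force: [-9.7, -0.2, 28.1]
finger_gap: -0.0
grip_force: 13.8
```

Right is firm too (28 N, no sink), so the middle tube is the loose one. I'll rise, go in front of its tab, part-open the fingers and look.

>>> {"name": "carry_out", "arguments": {
  "steps": [
    [[0,0,0],[0,0,-2],255],
    [[0,0,0],[0,0,-5],255],
    [[0,0,0],[-1,-1,-6.5],255],
    [[0,0,0],[-3,-3,-6.5],165],
    [[0,0,0],[-5,-6,-6.5],165],
    [[0,0,0],[-6.5,-7.2,-6.5],165],
    [[0,0,0],[-6.5,-7.2,-6.5],165],
    [[0,0,0],[-6.5,-7.2,-6.5],165]
  ]
}}

```text
clock: 11.2
tcp_pos: [0.5202, 0.149, 0.1449]
orientation: [-0.003, 0.992, 0.124, -0.0]
wrist_force: [0.2, 0.5, -1.1]
finger_gap: 0.03
grip_force: 0.0
```

```bash
python3 - <<'E'
from h import *
cal=env.get_calibration('wrist'); st=env.get_state(); print(st['tcp_pos'],st['orientation'],st['finger_gap'],st['wrist_force'])
c,d,_,P=shot('wrist','w2.png'); st=env.get_state(); print(st['tcp_pos'])
for z in (.077,.085):
  for x in discs(c,cal,z): print(*x, P[int(x[0][1]),int(x[0][0])])
E
```

```text
[0.52020951 0.14900243 0.14492231] [-2.84352452e-03  9.92313388e-01  1.23717633e-01 -3.16059623e-05] 0.029968745496631647 [ 0.17349469  0.52503746 -1.05930186]
[0.52049869 0.14882363 0.14487683]
```

View pics/w2.png

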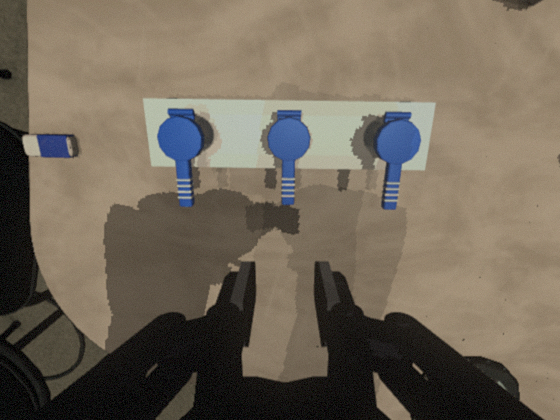

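The wrist view shows all three caps shut. The middle disc is at (289,138) with its tab at (288,185). The open fingers are centred at about x=285.

```bash
python3 - <<'E'
from h import *
cal=env.get_calibration('wrist'); st=env.get_state(); f=np.load('pics/w2.npz'); P=world(f['c'],f['d'],cal)
T=q(st['orientation']); t=st['tcp_pos']
print('yaw',T.as_matrix().round(3).tolist())
for u,v in [(289,138),(288,185),(181,138),(398,140),(287,201)]:
    p=cast(u,v,.077 if 280<u<300 else .085,cal); print((u,v),p.round(4),P[v,u].round(4),'tool axes from TCP cm',(T.inv().apply(p-t)*100).round(2))
E
```

```text
yaw [[0.97, 0.245, -0.001], [0.245, -0.969, 0.006], [0.001, -0.006, -1.0]]
(289, 138) [0.5829 0.1632 0.077 ] [0.5829 0.1632 0.0771] tool axes from TCP cm [6.4  0.17 6.79]
(288, 185) [0.5522 0.156  0.077 ] [0.5516 0.1559 0.0746] tool axes from TCP cm [3.24 0.11 6.79]
(181, 138) [0.567  0.2295 0.085 ] [0.5667 0.23   0.0833] tool axes from TCP cm [ 6.48 -6.65  6.03]
(398, 140) [0.5993 0.0967 0.085 ] [0.5993 0.0961 0.0832] tool axes from TCP cm [6.36 7.02 5.95]
(287, 201) [0.5409 0.1539 0.077 ] [0.5403 0.1537 0.0752] tool axes from TCP cm [2.09 0.05 6.79]
```

>>> {"name": "carry_out", "arguments": {
  "steps": [
    [[0,5,0],[1,0.1,1],165],
    [[0,10,0],[2,0.1,2],165],
    [[0,15,0],[3.3,0.1,3],165],
    [[0,15,0],[3.3,0.1,5],165],
    [[0,15,0],[3.3,0.1,7],165],
    [[0,15,0],[3.3,0.1,8.5],165],
    [[0,15,0],[3.3,0.1,9.2],165],
    [[0,15,0],[3.3,0.1,9.2],165]
  ]
}}

```text
clock: 12.25
tcp_pos: [0.552, 0.1563, 0.0524]
orientation: [-0.019, 0.984, 0.122, 0.129]
wrist_force: [-1.0, 0.4, 0.4]
finger_gap: 0.0299
grip_force: 0.0
```

```bash
python3 - <<'E'
from h import *
cal=env.get_calibration('wrist')
c,d,_,P=shot('wrist','w3.png'); st=env.get_state(); print(st)
E
```

```text
{'clock': 12.3, 'joint_pos': array([ 0.11513887,  0.25307983, -0.55104871,  0.50762787,  0.03982056,
        3.01524522]), 'qvel': array([ 0.00377952, -0.01134239,  0.00886254,  0.00272695,  0.00143189,
       -0.00042561]), 'tau': array([-4.45408851e-02, -4.03693950e+01,  2.57387727e+01, -2.48919949e+00,
        1.26285637e-01, -2.13384633e-04]), 'tcp_pos': array([0.55243991, 0.15645374, 0.0530529 ]), 'orientation': array([-0.0190182 ,  0.98389955,  0.12197011,  0.12924115]), 'wrist_force': array([-0.38485886, -0.64498201,  0.72625459]), 'ft_torque': array([-0.0447227 ,  0.22630474, -0.02672973]), 'grip_force': 0.0, 'finger_gap': 0.03005381654907677}
```

View pics/w3.png

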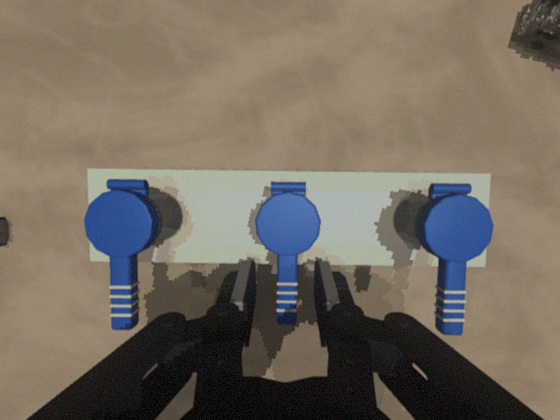

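The fingers straddle the middle tab at (287,290), well centred. Closing.

>>> {"name": "carry_out", "arguments": {
  "steps": [
    [[0,0,0],[0,0,0],200],
    [[0,0,0],[0,0,0],240],
    [[0,0,0],[0,0,0],255],
    [[0,0,0],[0,0,0],255],
    [[0,0,0],[0,0,0],255],
    [[0,0,0],[0,0,0],255],
    [[0,0,0],[0,0,0],255],
    [[0,0,0],[0,0,0],255]
  ],
  "force": 30
}}

```text
clock: 13.3
tcp_pos: [0.5527, 0.156, 0.0536]
orientation: [-0.018, 0.984, 0.122, 0.13]
wrist_force: [0.9, -5.2, 4.0]
finger_gap: 0.0085
grip_force: 32.3
```

```bash
python3 - <<'E'
from h import *
st=env.get_state(); T=q(st['orientation']); t=st['tcp_pos']; print(t,st['wrist_force'],T.as_matrix().round(3).tolist())
# arc about hinge: rotate TCP with cap; hinge = axis +16.5mm rack x, z=.068
a=np.radians(13.5); ex=np.array([np.cos(a),np.sin(a),0]); ey=np.array([-np.sin(a),np.cos(a),0])
H=np.array([.5832,.1628,.068])+.0165*ex
hold=t-T.apply([0,0,env.hold_point_z]); print('hold',hold,'rel hinge',(hold-H)@ex,(hold-H)@ey,hold[2]-H[2])
for th,tr in [(5,4),(12,9.5),(19,15),(26,21),(33,27),(40,33),(47,39),(54,45)]:
    hn=H+R.from_rotvec(ey*np.radians(th)).apply(hold-H)
    R2=T*R.from_rotvec([0,-np.radians(tr),0])
    tc=hn+R2.apply([0,0,env.hold_point_z])
    print(th,tr,(T.inv().apply(tc-t)*100).round(2),tc.round(3))
E
```

```text
[0.55271955 0.15603757 0.05360251] [ 0.85109323 -5.21431205  3.96600589] [[0.937, 0.244, 0.251], [0.235, -0.97, 0.068], [0.26, -0.004, -0.966]]
hold [0.54802256 0.15477118 0.07165866] rel hinge -0.05257977773690962 0.00040502907879065553 0.003658656020780554
5 4 [ 0.04 -0.   -0.43] [0.552 0.156 0.058]
12 9.5 [ 0.16 -0.   -1.02] [0.552 0.156 0.064]
19 15 [ 0.35 -0.   -1.59] [0.552 0.156 0.07 ]
26 21 [ 0.59 -0.   -2.13] [0.553 0.156 0.076]
33 27 [ 0.89 -0.   -2.64] [0.554 0.156 0.081]
40 33 [ 1.25  0.   -3.1 ] [0.557 0.157 0.087]
47 39 [ 1.67  0.01 -3.51] [0.56  0.158 0.092]
54 45 [ 2.12  0.01 -3.87] [0.563 0.158 0.096]
```

Gripped at 8.5 mm. Lifting along the arc in two calls.

>>> {"name": "carry_out", "arguments": {
  "steps": [
    [[0,-2,0],[0.02,0,-0.2],255],
    [[0,-4,0],[0.04,0,-0.43],255],
    [[0,-7,0],[0.1,0,-0.75],255],
    [[0,-9.5,0],[0.16,0,-1.02],255],
    [[0,-12,0],[0.25,0,-1.3],255],
    [[0,-15,0],[0.35,0,-1.6],255],
    [[0,-18,0],[0.47,0,-1.85],255],
    [[0,-21,0],[0.6,0,-2.15],255]
  ]
}}

```text
clock: 14.3
tcp_pos: [0.5511, 0.1557, 0.0743]
orientation: [0.004, 0.991, 0.123, -0.055]
wrist_force: [0.8, -5.3, -3.8]
finger_gap: 0.0081
grip_force: 31.5
```

>>> {"name": "carry_out", "arguments": {
  "steps": [
    [[0,-3,0],[0.05,0,-0.28],255],
    [[0,-6,0],[0.1,0,-0.56],255],
    [[0,-9,0],[0.18,0,-0.84],255],
    [[0,-12,0],[0.27,0,-1.12],255],
    [[0,-15,0],[0.39,0,-1.4],255],
    [[0,-18,0],[0.51,0,-1.65],255],
    [[0,-21,0],[0.65,0,-1.9],255],
    [[0,-24,0],[0.8,0,-2.15],255]
  ]
}}

```text
clock: 15.3
tcp_pos: [0.5598, 0.1577, 0.0954]
orientation: [0.03, 0.957, 0.12, -0.261]
wrist_force: [-4.5, -6.9, -1.0]
finger_gap: 0.0082
grip_force: 31.6
```

```bash
python3 - <<'E'
from h import *
shot('scene','s4.png'); shot('wrist','w4.png'); st=env.get_state(); print(st['tcp_pos'],st['qvel'],st['wrist_force'],st['finger_gap'],st['grip_force'])
T=q(st['orientation']); hold=st['tcp_pos']-T.apply([0,0,env.hold_point_z])
a=np.radians(13.5); ex=np.array([np.cos(a),np.sin(a),0]); H=np.array([.5832,.1628,.068])+.0165*ex
x,z=(hold-H)@ex,hold[2]-H[2]; print(x,z,np.degrees(np.arctan2(z,-x))-4)
a=cv2.imread('pics/s4.png')[150:270,180:340]; b=cv2.imread('pics/w4.png')
cv2.imwrite('pics/c4.png',np.hstack([cv2.resize(a,(400,300)),cv2.resize(b,(400,300))]))
E
```

```text
[0.55996489 0.15765915 0.09428225] [ 0.00161953 -0.03448073 -0.0394362  -0.03563865  0.00093589 -0.00355289] [-5.57317072 -6.80082637  0.66097545] 0.008565400760303803 31.7513707280159
-0.030786588352822976 0.04238542805810287 50.00728014177279
```

View pics/c4.png

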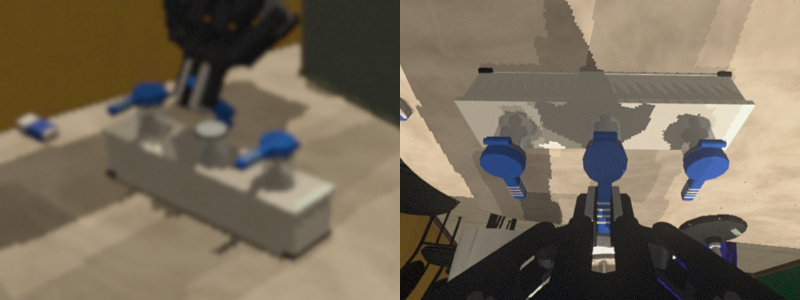

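The middle cap is held open at about 50° with the tab still in the fingers, and the rim is exposed at (210,130). The left and right caps are shut. I'll let it settle, then hand in.

>>> {"name": "carry_out", "arguments": {
  "steps": [
    [[0,0,0],[0,0,0],255],
    [[0,0,0],[0,0,0],255],
    [[0,0,0],[0,0,0],255],
    [[0,0,0],[0,0,0],255],
    [[0,0,0],[0,0,0],255],
    [[0,0,0],[0,0,0],255],
    [[0,0,0],[0,0,0],255],
    [[0,0,0],[0,0,0],255]
  ]
}}

```text
clock: 16.4
tcp_pos: [0.5602, 0.1577, 0.0945]
orientation: [0.03, 0.958, 0.12, -0.26]
wrist_force: [-3.8, -6.9, -3.4]
finger_gap: 0.0082
grip_force: 31.4
```

```bash
python3 -c "
from workcell import env
s=env.get_state(); print(s['tcp_pos'],s['finger_gap'],s['grip_force'],abs(s['qvel']).max()); print(env.hand_in())"
```

```text
[0.56021007 0.15773542 0.09453684] 0.00824820046298689 31.421379446983337 0.0016002914154508354
the job is handed in; nothing more can be done
None
```

The middle tube was the loose one: it sank about 8 mm when tapped, and I handed in holding its cap about 50° open by the tab, with the left and right tubes firm and their caps shut; the hand-in returned no verdict.

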